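# Set the strap guide to its marked width

## Robot

A 6-joint arm with a two-finger parallel gripper is mounted at the origin on the work surface. World frame = base frame: x ahead of the robot, y to its left, z up, the work surface at z = 0. Lengths are in m, angles in rad, forces in N, time in s.
With the tool pointing down it reaches from about 0.325 to 0.9 m from the base axis. Payload 6.1 kg.
Tool frame: the origin (TCP) lies on the centre line of the jaws, within the pads' length; the fingertips stand bot.finger_overhang ahead of it and the grasp point (between the pads) lies 8 mm behind it (bot.finger_overhang is the distance from the TCP to the fingertips, in m); z points along the fingers, y is the line along which they close (so a half turn about z gives the same grasp; the last joint's range is limited). The gripper opens to 87 mm and grips with 3 to 60 N. Pads are 19 mm wide; open, the fingers measure 117 mm over their backs; the gripper's body (75 mm by 190 mm) begins 51 mm behind the grasp point.
Start: joints at [-1.265, 0.22, 1.526, -0, 1.395, -0.126], TCP at [0.262, -0.568, 0.234] pointing down, gripper open.
Joint ranges: [-2.98, 2.98], [-0.91, 2.08], [0.09, 2.57], [-1.24, 4.39], [0.2, 2.65], [-2.68, 2.68]. Speed limits (rad/s): [2.57, 2.57, 3.01, 3.14, 3.14, 3.14].

## Interface

Orientations are given as a unit quaternion [x, y, z, w].
In Python, from cell import bot gives the robot as it stands.
- The arm moves only by the tool carry_out, never from a script. Its arguments are lists of equal length, an entry for each row: "hand": the opening in per cent of the stroke, from 0 (shut) to 100 (fully open); "translation": the shift along the world's x, y, z in cm, a list of three; "twist": the turn, a rotation vector about the world's x, y, z in rad, a list of three. A call has 1 to 12 rows; each row is the pose to reach, as a shift and turn from the pose commanded when the call began; what a row does not reach only later rows make up. A row lasts 1/8 s, in which the tool goes at most 62.5 mm and 10.7 degrees, less where a joint would pass 70% of its speed; a pose out of reach is approached as far as the arm can. A call with a gripper value outside its range is refused whole. The fingers move at their own pace and stop on an object; "grip_force" is the grip in N (left out, the last holds). Time passes only in rows, so rows that repeat a pose let the fingers close. It gives the time, the measured TCP pose, the force, the opening and the grip force at its end, in the units of the state.
- bot.get_obs(): the state, without advancing time (a new reading comes with each control period).
- bot.grab_frame(name): name is "side" or "top" or "wrist"; returns a dict with "color" (400x640x3 uint8, red, green, blue), "depth" (400x640 float32, m along the optical axis (not along the pixel's ray), 0 where there is no reading), "intrinsics" (3x3 intrinsics, pixels), "k1" (the pictures are not rectified: a ray, as slopes to the right and down, at radius r is drawn at 1 + k1 r^2 times it, then the intrinsics apply), "world_from_camera" (4x4, takes a point from camera to world coordinates). Camera axes: x right, y down, z forward; pixel columns grow to the right and rows downward; lengths in m; the calibration is good to about 2 mm. A picture is of the moment at which its call begins.
- bot.sign_off(): hands the job in; it is judged then, once.
The state is a dict: "time": time; "joint_pos": joint angles; "qd": joint speeds; "joint_efforts": joint torques, N m; "ee_pos": TCP position; "tcp_rot": TCP orientation; "ft_force": force on the tool from outside, world axes, zero at the start; "ft_torque": the same for the moment, N m; "finger_gap": finger opening in m; "gripper_force": force on a finger pad.
Only numpy, scipy, OpenCV 4.12 (cv2) and the standard library are available. Lean on these libraries where they do the work, as an engineer would, in place of code of your own. Each camera call takes 0.05 s, during which the arm holds its last target. There are 200 camera calls.

## Task

Set the strap guide on the shoemaker's bench to today's strap width: with a fingertip on top of the knurled brass wheel, gently roll it, stroke after stroke, until the gap between the two steel plates has closed so far that the black pointer points into the slot between the two red blocks of the marker. Move the plate only by rolling the wheel: do not push the plate or its pointer or shift the red marker, and do not pick up or disturb anything else on the bench. Take the finger away when it is set.

Things in the scene. Friction and masses are not known exactly. Their poses are not given: they have to be found in the camera images.
- strap_guide: strap guide, dark green base 180 x 250 x 12 mm fixed to the bench, yawed up to 26 degrees. Origin: centre of underside, on the table; x away from the robot, z up, y (robot's left) = closing direction. Robot's side: brass wheel between green cheeks; next two steel plates 70 mm high (fixed one's face at y = 69 mm, moving one at smaller y); then a white scale rail. The wheel's top (80 mm) is its highest point
- wheel_top (a point): top of the knurled brass wheel, mid-width: 80 mm above the table, guide x = -42, y = 0 mm. Wheel: radius 32, width 36 mm, axle level along guide x. Cheeks beside it (52 mm over both) end 5 mm below its top. It turns by friction under the finger, resisting with about 1 N at the rim, and stays where left. Over 40 N on it is too rough
- wheel (a joint): wheel angle, rad. Grows when the wheel's top is rolled towards guide +y, which moves the moving plate and pointer 6 mm per rad towards +y (closing); the other way opens. 5.3 mm of travel at the rim make 1 mm at the pointer. End stops at -0.1 and 7.3, beyond any mark
- pointer (a point): tip of the black pointer, 2.5 mm wide, fixed to the moving plate and reaching over the white rail, 34 mm above the table. Axes as the guide's
- mark (a point): mouth of the 5 mm slot between the two red blocks (10 mm tall) of the marker on the white rail, level with the pointer's tip; at the start 12 to 26 mm further to guide +y than it. Set when pointer and mark have the same guide y, within 2.5 mm. The marker slides stiffly if pushed. Axes as the guide's
- jaw: the moving steel plate (12 mm thick along y, 50 mm along x, 70 mm high) with its pointer; slides along the guide's y; moved only through the wheel. Origin: on the table, at the plate's mid-thickness, at guide x = 0
- glue_jar: amber glue jar with black lid, 60 mm across, 80 mm tall, beside the guide; origin: centre of underside; bystander
- tack_tin: flat aluminium tin, 68 mm across, 28 mm tall, beside the guide; origin: centre of underside; bystander
- sole: wooden sandal sole with a black band, about 225 x 84 x 22 mm, lying beyond the guide; origin: centre of underside; x along it; bystander
- hammer: hammer lying on the table on the robot's right; origin: centre of underside; bystander
- awl: red-handled awl lying on the table on the robot's left; origin: centre of underside; bystander
- cup: white ceramic cup, 72 mm across, 90 mm tall, right; origin: centre of underside; bystander
- tape_roll: tan tape roll, 100 mm across, 25 mm tall, left; origin: centre of underside; bystander

How it is judged:
By the outcome, as a careful person would: the job done as asked, in the order asked, and still so for the second after the job is handed in, with the robot touching nothing.
It also fails if it takes over 64 s, if anything falls off the work surface, if the arm or the gripper's body presses on something with over 40 N, if the wrist force passes 120 N, or if a joint passes its speed limit or range.

## Working session

There is one attempt and no reset: what is moved stays moved. The work goes in short steps, Python scripts to look and compute and a tool call to move; the robot and the scene stay as the last step left them, time stands still between calls to the robot, and variables do not carry over. Pictures are saved under pics/ and viewed, at most 10 in all, crops included, and the job is handed in when it is done.

Besides the shell and the picture viewer there is one more tool, called after "Request:" in YAML: its name, and indented under it one key for each argument. carry_out: Moves the arm, as the interface text tells. Its arguments: {"type":"object","properties":{"hand":{"type":"array","items":{"type":"number"}},"translation":{"type":"array","items":{"type":"array","items":{"type":"number"}}},"twist":{"type":"array","items":{"type":"array","items":{"type":"number"}}},"grip_force":{"type":"number"}},"required":["hand","translation","twist"]}

```bash
ls; mkdir -p pics; python3 - <<'E'
from cell import bot
import cv2,numpy as np
print(bot.finger_overhang, bot.get_obs())
fs=[]
for n in("top","side"):
    f=bot.grab_frame(n); np.savez(n+".npz",**f); cv2.imwrite(f"pics/{n}0.png",f["color"][:,:,::-1]); print(n,f["intrinsics"],f["k1"],f["world_from_camera"])
E
```

```text
pics
0.011 {'time': 0.0, 'joint_pos': array([-1.26512070e+00,  2.21215541e-01,  1.52760884e+00, -1.28088238e-05,
        1.39472218e+00, -1.26106759e-01]), 'qd': array([ 1.44506088e-03,  1.15601568e-03, -7.54715671e-05,  7.92517504e-04,
       -1.04503070e-03, -1.45876946e-03]), 'joint_efforts': array([-1.21634468e-03, -4.94612718e+01, -3.87379718e+01,  7.00833765e-02,
        5.74202416e-02, -1.48243726e-04]), 'ee_pos': array([ 0.26136141, -0.56706079,  0.23244501]), 'tcp_rot': array([ 9.76785165e-01,  2.14219018e-01, -9.38760975e-05, -9.72450712e-04]), 'ft_force': array([ 0.1887325 ,  0.20261195, -0.57749128]), 'ft_torque': array([ 0.02402064, -0.04657882, -0.01875231]), 'gripper_force': 0.0, 'finger_gap': 0.08692710399244376}
top [[452.37277038   0.         325.67592959]
 [  0.         452.37277038 197.62564652]
 [  0.           0.           1.        ]] -0.09113196483474673 [[-0.02287376 -0.98517796  0.17000347  0.28587088]
 [-0.99963551  0.02009915 -0.01802426  0.00183898]
 [ 0.01434018 -0.17035379 -0.98527861  1.51359604]
 [ 0.          0.          0.          1.        ]]
side [[499.29945633   0.         317.89500535]
 [  0.         499.29945633 197.46453824]
 [  0.           0.           1.        ]] -0.07378181026857229 [[-0.70755428 -0.43311019  0.55837488 -0.23881246]
 [-0.70649775  0.41668071 -0.57204731  0.81911105]
 [ 0.01509548 -0.79924511 -0.60081559  0.93869631]
 [ 0.          0.          0.          1.        ]]
```

View pics/top0.png

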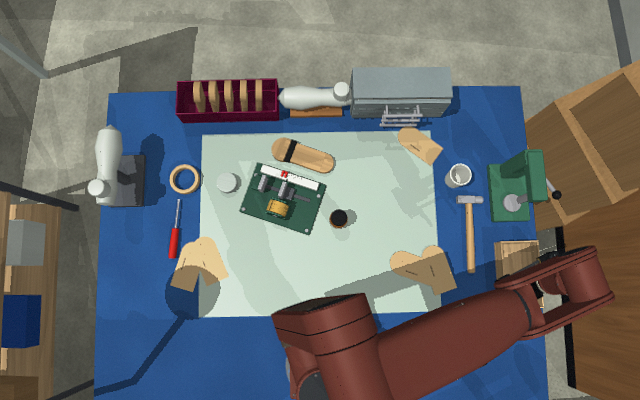

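View pics/side0.png

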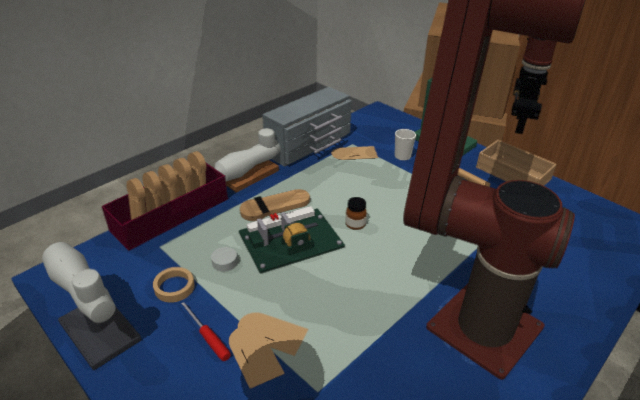

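The top view shows the guide around (283,196), with the wheel at (279,208), the red marker at (285,174), the glue jar at (339,217) and the tin at (228,183). I'll measure the base and take an enlarged crop.

```bash
cat > h.py <<'E'
import cv2,numpy as np
def rays(f,px):
    K=f["intrinsics"];k=float(f["k1"]);d=(np.atleast_2d(px)-[K[0,2],K[1,2]])/[K[0,0],K[1,1]]
    u=d.copy()
    for _ in range(20): u=d/(1+k*(u**2).sum(1,keepdims=True))
    R=f["world_from_camera"]; return R[:3,3],np.c_[u,np.ones(len(u))]@R[:3,:3].T
def onz(f,px,z):
    o,r=rays(f,px); return o+r*((z-o[2])/r[:,2])[:,None]
def proj(f,P):
    R=f["world_from_camera"];c=(np.atleast_2d(P)-R[:3,3])@R[:3,:3];u=c[:,:2]/c[:,2:]
    u=u*(1+float(f["k1"])*(u**2).sum(1,keepdims=True));K=f["intrinsics"];return u*[K[0,0],K[1,1]]+[K[0,2],K[1,2]]
def guide(origin,yaw,P):  # guide->world
    c,s=np.cos(yaw),np.sin(yaw);P=np.atleast_2d(P);return P@np.array([[c,s,0],[-s,c,0],[0,0,1]])+[*origin,0]
def toguide(origin,yaw,W):
    c,s=np.cos(yaw),np.sin(yaw);return (np.atleast_2d(W)-[*origin,0])@np.array([[c,-s,0],[s,c,0],[0,0,1]])
E
python3 - <<'E'
from h import *
for n,box in(("top",(230,155,340,240)),("side",(230,200,350,275))):
    f=np.load(n+".npz");im=f["color"];hsv=cv2.cvtColor(im,cv2.COLOR_RGB2HSV)
    x0,y0,x1,y1=box
    m=np.zeros(im.shape[:2],np.uint8)
    m[y0:y1,x0:x1]=cv2.inRange(hsv,(60,70,15),(95,255,140))[y0:y1,x0:x1]
    c=max(cv2.findContours(m,0,2)[0],key=cv2.contourArea)
    h=cv2.convexHull(c); q=cv2.approxPolyN(h,4,ensure_convex=True)[0] if hasattr(cv2,'approxPolyN') else cv2.boxPoints(cv2.minAreaRect(h))
    q=q.reshape(-1,2).astype(float);W=onz(f,q,.012)
    print(n,q.tolist(),W.round(4).tolist(),W.mean(0).round(4),[np.linalg.norm(W[i]-W[i-1]).round(4) for i in range(4)],[np.arctan2(*(W[i]-W[i-1])[[1,0]]).round(3) for i in range(4)])
    cv2.imwrite(f"pics/{n}crop.png",cv2.resize(im[y0:y1,x0:x1,::-1],None,fx=6,fy=6,interpolation=cv2.INTER_CUBIC))
E
```

```text
top [[326.0, 185.0], [309.0, 235.0], [239.0, 211.0], [257.0, 163.0]] [[0.5883, -0.0277, 0.012], [0.4201, 0.0326, 0.012], [0.5054, 0.2661, 0.012], [0.6697, 0.2062, 0.012]] [0.5459 0.1193 0.012 ] [np.float64(0.2477), np.float64(0.1787), np.float64(0.2485), np.float64(0.1749)] [np.float64(-1.906), np.float64(2.797), np.float64(1.221), np.float64(-0.35)]
side [[345.0, 246.0], [260.0, 272.0], [239.0, 230.0], [317.0, 208.0]] [[0.4145, 0.0399, 0.012], [0.5, 0.2705, 0.012], [0.6691, 0.2069, 0.012], [0.5871, -0.024, 0.012]] [0.5427 0.1233 0.012 ] [np.float64(0.184), np.float64(0.246), np.float64(0.1806), np.float64(0.2451)] [np.float64(2.787), np.float64(1.215), np.float64(-0.36), np.float64(-1.912)]
```

View pics/topcrop.png

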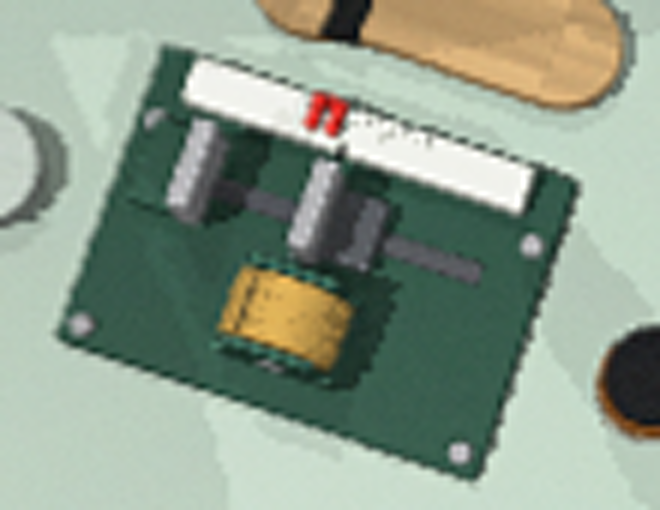

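The enlarged view confirms the guide pose: yaw about -0.353, origin about (0.544, 0.121). The jaw is at crop (315,210) and the red slot at (325,115), i.e. at about +y of the pointer. I'll move above the wheel with the fingers shut.

Request:
carry_out:
  hand: [0,0,0,0,0,0,0,0,0,0,0,0]
  translation:
    - [2,5.9,2]
    - [4,11.7,4]
    - [6.1,17.6,6]
    - [8.1,23.4,6]
    - [10.2,29.3,6]
    - [12.2,35.2,6]
    - [14.2,41,6]
    - [16.3,46.9,6]
    - [18.3,52.7,6]
    - [20.3,58.6,6]
    - [22.4,64.4,6]
    - [24.4,70.3,6]
  twist:
    - [0,0,0.18]
    - [0,0,0.36]
    - [0,0,0.54]
    - [0,0,0.72]
    - [0,0,0.9]
    - [0,0,1.08]
    - [0,0,1.26]
    - [0,0,1.44]
    - [0,0,1.62]
    - [0,0,1.8]
    - [0,0,1.98]
    - [0,0,2.16]
  grip_force: 20

```text
time: 1.6
ee_pos: [0.5047, 0.1344, 0.2934]
tcp_rot: [0.268, 0.963, -0.0, 0.0]
ft_force: [1.0, -0.9, -0.1]
finger_gap: 0.0004
gripper_force: 0.0
```

Request:
carry_out:
  hand: [0,0,0]
  translation:
    - [0,0,0]
    - [0,0,0]
    - [0,0,0]
  twist:
    - [0,0,0.18]
    - [0,0,0.2]
    - [0,0,0.2]

```text
time: 1.98
ee_pos: [0.5043, 0.1317, 0.2933]
tcp_rot: [0.176, 0.984, -0.0, -0.0]
ft_force: [-0.6, 0.6, -0.2]
finger_gap: 0.0001
gripper_force: 0.0
```

```bash
python3 - <<'E'
from cell import bot
from h import *
from scipy.spatial.transform import Rotation as R
o=bot.get_obs(); print(o["time"],o["ee_pos"],R.from_quat(o["tcp_rot"]).as_matrix().round(3).tolist(),o["joint_pos"].round(2),o["finger_gap"],o["ft_force"])
f=bot.grab_frame("wrist");np.savez("wrist.npz",**f);cv2.imwrite("pics/wrist1.png",f["color"][:,:,::-1]);print(f["world_from_camera"].round(3),f["intrinsics"][0,0])
for n in("top","side","wrist"):
    g=np.load(n+".npz");print(n,proj(g,guide((.5443,.1213),-.353,[[-.042,0,.08],[0,.069,.07]])))
E
```

```text
1.975 [0.50434361 0.13173589 0.2933089 ] [[-0.938, 0.346, -0.0], [0.346, 0.938, -0.0], [0.0, -0.0, -1.0]] [ 0.1  -0.06  1.72 -0.    1.49 -1.11] 0.00013664029808220778 [-0.63967664  0.60607777 -0.19292529]
[[ 0.347  0.905  0.247  0.439]
 [ 0.938 -0.335 -0.091  0.157]
 [-0.     0.263 -0.965  0.444]
 [ 0.     0.     0.     1.   ]] 314.14782734697775
top [[275.8797417  207.34726161]
 [260.6449572  188.86192525]]
side [[296.59228629 227.47322446]
 [266.76139644 227.7386632 ]]
wrist [[326.75084661 178.36841896]
 [382.18968725 210.09211431]]
```

View pics/wrist1.png

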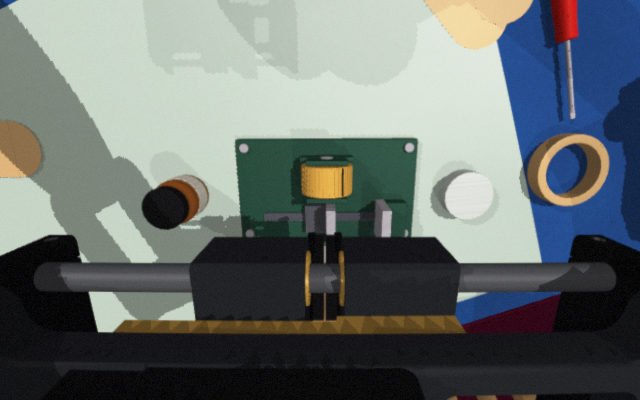

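The wrist view puts the wheel at (327,180), against a predicted (327,178), and the guide is square to the image, so the pose is good. The rail is hidden behind the fingers, so I'll move out over it for a precise look at pointer and mark.

Request:
carry_out:
  hand: [0,0,0,0,0]
  translation:
    - [4,-1.4,-4]
    - [8,-2.9,-8]
    - [12,-4.3,-12]
    - [12,-4.3,-14]
    - [12,-4.3,-14]
  twist:
    - [0,0,0]
    - [0,0,0]
    - [0,0,0]
    - [0,0,0]
    - [0,0,0]

```text
time: 2.65
ee_pos: [0.6225, 0.0887, 0.1514]
tcp_rot: [0.175, 0.985, -0.0, -0.002]
ft_force: [-0.0, 0.6, 0.0]
finger_gap: 0.0007
gripper_force: 0.0
```

```bash
python3 - <<'E'
from cell import bot
from h import *
f=bot.grab_frame("wrist");np.savez("wrist2.npz",**f);im=f["color"]
cv2.imwrite("pics/wrist2.png",cv2.resize(im[0:230,200:520,::-1],None,fx=2.4,fy=2.4,interpolation=cv2.INTER_CUBIC))
print(proj(f,guide((.5443,.1213),-.353,[[-.042,0,.08],[0,.069,.07],[.06,0,.034]])))
E
```

```text
[[328.1606427   27.33641948]
 [425.62257552  97.08267608]
 [327.25702152 172.63523835]]
```

View pics/wrist2.png

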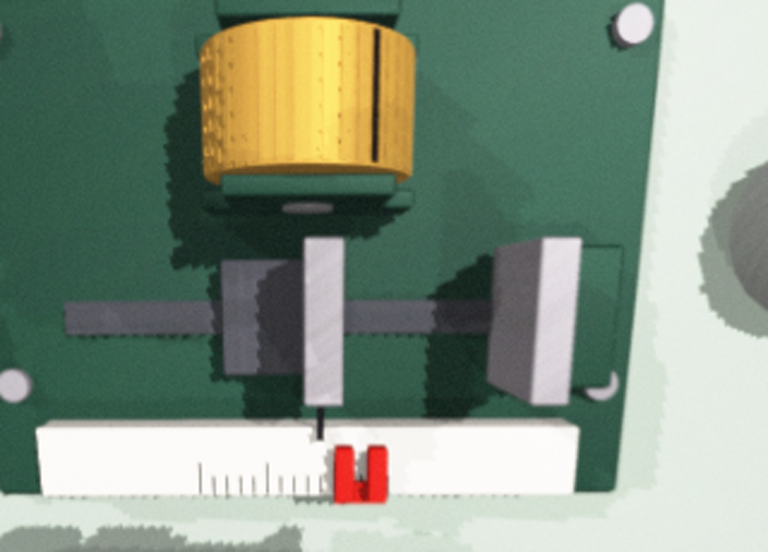

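The pointer tip is at crop (320,438) and the slot mouth at crop (361,450), so the slot lies to +y. I'll measure both with masks on the z = 34 mm plane.

```bash
cat > m.py <<'E'
from h import *
O,Y=(.5443,.1213),-.353
def measure(f):
    im=f["color"];hsv=cv2.cvtColor(im,cv2.COLOR_RGB2HSV).astype(int);g=im.max(2)
    red=((hsv[...,0]<8)|(hsv[...,0]>172))&(hsv[...,1]>150)&(hsv[...,2]>110);red[235:]=0
    n,l,s,c=cv2.connectedComponentsWithStats(red.astype(np.uint8))
    big=[i for i in range(1,n) if s[i,4]>15]; ys,xs=np.where(np.isin(l,big)); top=ys.min()
    r=np.where(red[top+2:top+7].sum(0)>=3)[0]; br=np.split(r,np.where(np.diff(r)>1)[0]+1); 
    print("red top",top,"cols",[(b[0],b[-1]) for b in br])
    slot=(br[0][-1]+br[-1][0])/2; 
    # pointer: dark pixels on white rail just above the red top
    P=[]
    for row in range(top-12,top-2):
        line=g[row,250:460].astype(float); 
        w=np.clip(130-line,0,None); 
        if (line>170).mean()>.6: P.append((row,250+(w*np.arange(210)).sum()/max(w.sum(),1),w.sum()))
    P=[p for p in P if p[2]>60]; print(np.round(P,1).tolist())
    pr,pc=P[-1][0],np.median([p[1] for p in P])
    G=toguide(O,Y,onz(f,[[pc,pr],[slot,top+3]],.034))*1000
    print("pointer,mark guide mm",G.round(1).tolist(),"dy",(G[1]-G[0])[1].round(2), "block width", np.diff(toguide(O,Y,onz(f,[[b[0]-.5,top],[b[-1]+.5,top]],.034))[:,1])*1000 if (b:=br[0]) is not None else 0)
    return (G[1]-G[0])[1]
E
python3 -c "
from m import *
f=dict(np.load('wrist2.npz'));measure(f)"
```

```text
red top 186 cols [(np.int64(340), np.int64(346)), (np.int64(353), np.int64(360))]
[[176.0, 425.0, 1024.0], [177.0, 423.2, 925.0], [178.0, 425.9, 857.0], [179.0, 427.1, 855.0], [180.0, 428.3, 823.0], [181.0, 428.7, 805.0], [182.0, 432.2, 780.0], [183.0, 449.4, 663.0]]
pointer,mark guide mm [[69.0, 87.6, 34.0], [74.4, 19.5, 34.0]] dy -68.09 block width [6.10446462]
```

```bash
sed -i 's/250:460/250:415/;s/np.arange(210)/np.arange(165)/' m.py
python3 -c "
from m import *
f=dict(np.load('wrist2.npz'));measure(f)"
```

```text
red top 186 cols [(np.int64(340), np.int64(346)), (np.int64(353), np.int64(360))]
[[176.0, 333.0, 208.0], [177.0, 333.0, 208.0], [178.0, 332.9, 175.0], [179.0, 332.8, 166.0], [180.0, 332.7, 150.0], [181.0, 332.7, 143.0], [182.0, 332.7, 115.0]]
pointer,mark guide mm [[68.2, 4.8, 34.0], [74.4, 19.5, 34.0]] dy 14.63 block width [6.10446462]
```

The offset is 14.6 mm, inside the stated 12–26 mm range, which makes about 78 mm of rim travel. I'll go above the wheel at the start of a stroke.

Request:
carry_out:
  hand: [0,0,0,0,0,0]
  translation:
    - [-5,1.7,0]
    - [-10,3.3,0]
    - [-12,4,-2]
    - [-12,4,-4.6]
    - [-12,4,-4.6]
    - [-12,4,-4.6]
  twist:
    - [0,0,0]
    - [0,0,0]
    - [0,0,0]
    - [0,0,0]
    - [0,0,0]
    - [0,0,0]

```text
time: 3.45
ee_pos: [0.5058, 0.1296, 0.11]
tcp_rot: [0.174, 0.985, 0.001, 0.002]
ft_force: [0.2, 0.3, -0.1]
finger_gap: 0.0003
gripper_force: 0.0
```

```bash
python3 - <<'E'
from cell import bot
from m import *
o=bot.get_obs();print(o["ee_pos"],o["ft_force"]);f=bot.grab_frame("wrist")
print(toguide(O,Y,o["ee_pos"])*1000)
cv2.imwrite("pics/wrist3.png",cv2.resize(f["color"][130:330,210:450,::-1],None,fx=3,fy=3,interpolation=cv2.INTER_CUBIC))
E
```

```text
[0.50580621 0.12959856 0.11004515] [ 0.19643587  0.33677591 -0.12653624]
[[-38.98918095  -5.52099069 110.04514905]]
```

View pics/wrist3.png

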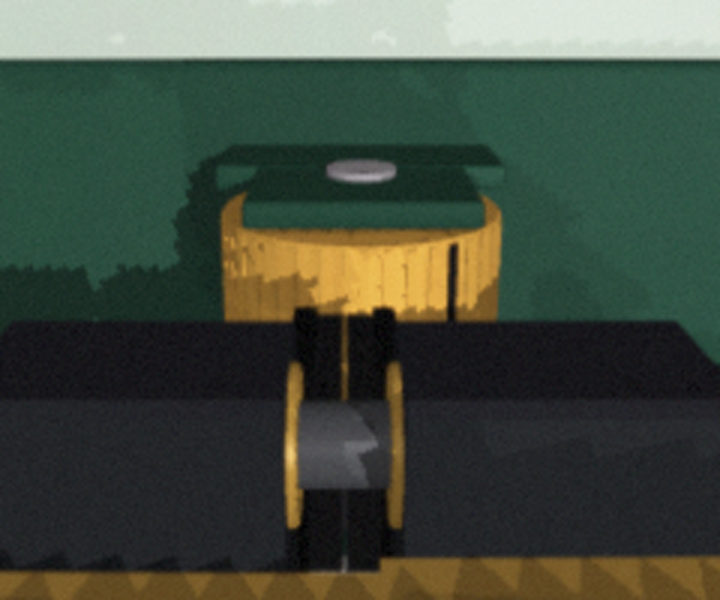

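The wheel is seen under the tip, and the closed fingertips are about 20 mm wide along the stroke. Lowering carefully.

Request:
carry_out:
  hand: [0,0,0,0]
  translation:
    - [-0.3,-0.2,-0.4]
    - [-0.3,-0.2,-0.9]
    - [-0.3,-0.2,-0.9]
    - [-0.3,-0.2,-0.9]
  twist:
    - [0,0,0]
    - [0,0,0]
    - [0,0,0]
    - [0,0,0]

```text
time: 4.0
ee_pos: [0.5015, 0.1273, 0.0984]
tcp_rot: [0.174, 0.985, -0.0, -0.0]
ft_force: [0.3, -0.1, -0.1]
finger_gap: 0.0003
gripper_force: 0.0
```

Request:
carry_out:
  hand: [0,0,0,0]
  translation:
    - [0,0,-0.3]
    - [0,0,-0.6]
    - [0,0,-0.6]
    - [0,0,-0.6]
  twist:
    - [0,0,0]
    - [0,0,0]
    - [0,0,0]
    - [0,0,0]

```text
time: 4.5
ee_pos: [0.5015, 0.1273, 0.0925]
tcp_rot: [0.174, 0.985, -0.0, -0.0]
ft_force: [-0.2, -0.2, 1.4]
finger_gap: 0.001
gripper_force: 0.0
```

Request:
carry_out:
  hand: [0,0,0]
  translation:
    - [0,0,-0.1]
    - [0,0,-0.1]
    - [0,0,-0.1]
  twist:
    - [0,0,0]
    - [0,0,0]
    - [0,0,0]

```text
time: 4.88
ee_pos: [0.5015, 0.1273, 0.0915]
tcp_rot: [0.174, 0.985, -0.0, -0.0]
ft_force: [0.1, -0.6, 0.3]
finger_gap: 0.0001
gripper_force: 0.0
```

Request:
carry_out:
  hand: [0,0,0]
  translation:
    - [0,0,-0.1]
    - [0,0,-0.1]
    - [0,0,-0.1]
  twist:
    - [0,0,0]
    - [0,0,0]
    - [0,0,0]

```text
time: 5.25
ee_pos: [0.5017, 0.1273, 0.0911]
tcp_rot: [0.174, 0.985, 0.0, 0.0]
ft_force: [-2.0, -0.2, 4.7]
finger_gap: 0.0002
gripper_force: 2.8
```

Contact is at the expected height (force 4.7 N). I'll press slightly more and make the first stroke.

Request:
carry_out:
  hand: [0,0,0,0,0,0,0,0]
  translation:
    - [0,0,-0.05]
    - [0.1,0.28,-0.05]
    - [0.21,0.56,-0.05]
    - [0.31,0.85,-0.05]
    - [0.42,1.13,-0.05]
    - [0.52,1.41,-0.05]
    - [0.62,1.69,-0.05]
    - [0.62,1.69,-0.05]
  twist:
    - [0,0,0]
    - [0,0,0]
    - [0,0,0]
    - [0,0,0]
    - [0,0,0]
    - [0,0,0]
    - [0,0,0]
    - [0,0,0]

```text
time: 6.25
ee_pos: [0.5081, 0.1446, 0.0905]
tcp_rot: [0.174, 0.985, 0.0, 0.0]
ft_force: [-1.8, 1.3, 5.6]
finger_gap: 0.0004
gripper_force: 2.8
```

```bash
python3 - <<'E'
from cell import bot
from m import *
o=bot.get_obs();print(o["ee_pos"],o["ft_force"])
for n in("top","side"):
    f=bot.grab_frame(n);np.savez(n+"1.npz",**f)
    a=np.load(n+".npz")["color"].astype(int);d=np.abs(a-f["color"]).sum(2)
    # track jaw by template shift
    W=proj(f,guide(O,Y,[[0,-.002,.07]]))[0].round().astype(int);print(n,W,d[W[1]-8:W[1]+8,W[0]-10:W[0]+10].max())
f=bot.grab_frame("wrist");im=f["color"]
cv2.imwrite("pics/wrist4.png",np.hstack([cv2.resize(x,(390,300),interpolation=cv2.INTER_CUBIC) for x in(np.load("side.npz")["color"][205:265,240:318,::-1],np.load("side1.npz")["color"][205:265,240:318,::-1])]))
E
```

```text
[0.50813834 0.14464436 0.09052905] [-1.80409679  1.25035744  5.60179276]
top [281 196] 465
side [291 221] 612
```

View pics/wrist4.png

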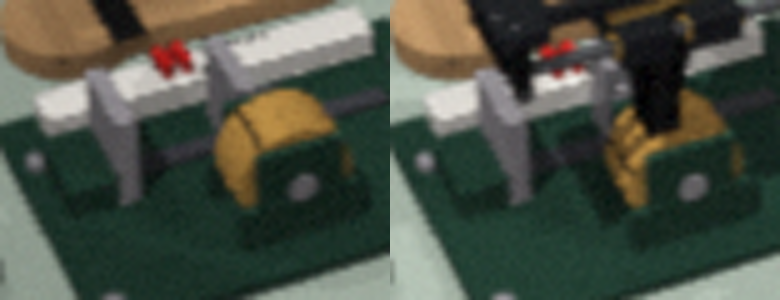

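The black line on the wheel has moved from left-crop (250,125) to (235,160), so the wheel rolls and the marker hasn't moved. Three more strokes total at most 13.6 mm, still short of the mark.

Request:
carry_out:
  hand: [0,0,0,0,0,0,0,0,0,0,0,0]
  translation:
    - [0,0,0.8]
    - [-0.62,-1.69,0.8]
    - [-0.62,-1.69,0.8]
    - [-0.62,-1.69,0.2]
    - [-0.62,-1.69,0]
    - [-0.62,-1.69,0]
    - [-0.5,-1.35,0]
    - [-0.37,-1.01,0]
    - [-0.25,-0.68,0]
    - [-0.12,-0.34,0]
    - [0,0,0]
    - [0,0,0]
  twist:
    - [0,0,0]
    - [0,0,0]
    - [0,0,0]
    - [0,0,0]
    - [0,0,0]
    - [0,0,0]
    - [0,0,0]
    - [0,0,0]
    - [0,0,0]
    - [0,0,0]
    - [0,0,0]
    - [0,0,0]

```text
time: 7.9
ee_pos: [0.5083, 0.1449, 0.0905]
tcp_rot: [0.174, 0.985, 0.0, 0.0]
ft_force: [-1.0, 2.2, 5.6]
finger_gap: 0.0002
gripper_force: 2.8
```

Request:
carry_out:
  hand: [0,0,0,0,0,0,0,0,0,0,0,0]
  translation:
    - [0,0,0.8]
    - [-0.62,-1.69,0.8]
    - [-0.62,-1.69,0.8]
    - [-0.62,-1.69,0.2]
    - [-0.62,-1.69,0]
    - [-0.62,-1.69,0]
    - [-0.5,-1.35,0]
    - [-0.37,-1.01,0]
    - [-0.25,-0.68,0]
    - [-0.12,-0.34,0]
    - [0,0,0]
    - [0,0,0]
  twist:
    - [0,0,0]
    - [0,0,0]
    - [0,0,0]
    - [0,0,0]
    - [0,0,0]
    - [0,0,0]
    - [0,0,0]
    - [0,0,0]
    - [0,0,0]
    - [0,0,0]
    - [0,0,0]
    - [0,0,0]

```text
time: 9.4
ee_pos: [0.5083, 0.1449, 0.0905]
tcp_rot: [0.174, 0.985, 0.0, 0.0]
ft_force: [-1.3, 2.5, 5.6]
finger_gap: 0.0005
gripper_force: 2.9
```

Request:
carry_out:
  hand: [0,0,0,0,0,0,0,0,0,0,0,0]
  translation:
    - [0,0,0.8]
    - [-0.62,-1.69,0.8]
    - [-0.62,-1.69,0.8]
    - [-0.62,-1.69,0.2]
    - [-0.62,-1.69,0]
    - [-0.62,-1.69,0]
    - [-0.5,-1.35,0]
    - [-0.37,-1.01,0]
    - [-0.25,-0.68,0]
    - [-0.12,-0.34,0]
    - [0,0,0]
    - [0,0,0]
  twist:
    - [0,0,0]
    - [0,0,0]
    - [0,0,0]
    - [0,0,0]
    - [0,0,0]
    - [0,0,0]
    - [0,0,0]
    - [0,0,0]
    - [0,0,0]
    - [0,0,0]
    - [0,0,0]
    - [0,0,0]

```text
time: 10.9
ee_pos: [0.5082, 0.1449, 0.0905]
tcp_rot: [0.174, 0.985, 0.0, 0.0]
ft_force: [-1.3, 1.9, 5.4]
finger_gap: 0.0004
gripper_force: 2.9
```

Request:
carry_out:
  hand: [0,0,0,0,0,0]
  translation:
    - [0,0,3]
    - [0,0,6.1]
    - [5,-2.5,6.1]
    - [10,-5,6.1]
    - [11.5,-5.7,6.1]
    - [11.5,-5.7,6.1]
  twist:
    - [0,0,0]
    - [0,0,0]
    - [0,0,0]
    - [0,0,0]
    - [0,0,0]
    - [0,0,0]

```text
time: 11.65
ee_pos: [0.623, 0.0864, 0.1498]
tcp_rot: [0.175, 0.985, -0.0, -0.001]
ft_force: [-0.2, -0.3, -0.8]
finger_gap: 0.0004
gripper_force: 0.0
```

```bash
python3 - <<'E'
from cell import bot
from m import *
f=bot.grab_frame("wrist");np.savez("wrist5.npz",**f);im=f["color"]
cv2.imwrite("pics/wrist5.png",cv2.resize(im[80:230,250:430,::-1],None,fx=4,fy=4,interpolation=cv2.INTER_CUBIC))
measure(f)
o=bot.get_obs();print(o["ee_pos"])
E
```

```text
red top 184 cols [(np.int64(342), np.int64(348)), (np.int64(355), np.int64(362))]
[[174.0, 351.9, 228.0], [175.0, 351.8, 225.0], [176.0, 351.7, 192.0], [177.0, 351.6, 178.0], [178.0, 351.6, 179.0], [179.0, 351.6, 175.0], [180.0, 351.6, 147.0]]
pointer,mark guide mm [[67.6, 19.1, 34.0], [73.8, 19.2, 34.0]] dy 0.05 block width [6.05784254]
[0.62204915 0.0870897  0.14982847]
```

View pics/wrist5.png

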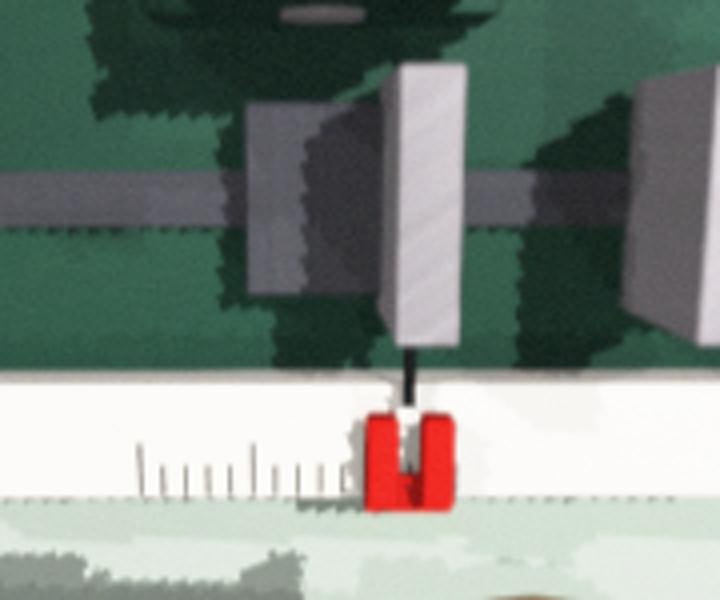

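The pointer at crop (408,395) points straight into the slot centred at (409,440), with an offset of about 0.1 mm. I'll rise clear, settle, and hand in.

Request:
carry_out:
  hand: [0,0,0,0,0]
  translation:
    - [0,0,4]
    - [0,0,8]
    - [0,0,8]
    - [0,0,8]
    - [0,0,8]
  twist:
    - [0,0,0]
    - [0,0,0]
    - [0,0,0]
    - [0,0,0]
    - [0,0,0]

```text
time: 12.32
ee_pos: [0.6213, 0.0875, 0.2291]
tcp_rot: [0.174, 0.985, -0.0, -0.002]
ft_force: [-0.1, -0.5, -0.0]
finger_gap: 0.0006
gripper_force: 0.0
```

```bash
python3 -c "
from cell import bot
print(bot.sign_off())"
```

```text
the job is handed in; nothing more can be done
None
```

The strap guide is set: four gentle strokes on the wheel brought the pointer to within about 0.1 mm of the slot centre as measured (2.5 mm allowed), the finger is clear, and the job was handed in at about 12 s.

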